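Set the wide-dial dimmer one click up and switch it on

TASK

Set up the dimmer that has the wide, low dial: with the fingertips on the dial, rub it round clockwise (seen from above) by one click, so that it rests in its middle click position, and let it go. Then press the push switch on the same box right down and release it. Only touch and press, pick nothing up, and leave the dimmer with the slim dial and the things standing round as they are.

Things in the scene. Friction and masses are not known exactly. Their poses are not given: they have to be found in the camera images.
- wide_box: white dimmer box fixed to the counter, 190 mm along its x, 130 along its y, 40 high. Origin: centre of its underside. Vertical dial axis at x = +30 mm, y = 0; push switch at x = -60, y = 0; the switch end (-x) roughly faces the robot. Has the WIDE, LOW dial: 90 mm diameter, 20 thick, flat top 67 above the counter.
- wide_dial_top (a point): centre of the wide dial's flat plain top, 67 mm above the counter; dial 90 mm diameter, knurled rim. A fingertip pressed on the top 20 to 35 mm from the centre and moved round the axis turns it by friction. Sprung: it sinks up to 5 mm when pressed (2 N to start, 7 N fully down, then solid) and comes back up.
- wide_dial_groove (a point): middle of the short dark pointer line on the wide dial's top, 34 mm from the axis; turns with the dial. Three dark ticks on the box, 45 degrees apart, show its click positions; the middle tick lies on the line from the dial's centre to the switch.
- wide_dial (a joint): angle of the wide dial, rad, growing CLOCKWISE seen from above. Detents at 0 (start, first tick), 0.785 (middle tick) and 1.571 (last tick); stops at -0.15 and 1.72. Leaving a detent takes about 0.05 N m; let go between 0.45 and 1.12 it snaps into 0.785 by itself, above 1.24 into 1.571.
- wide_switch_top (a point): centre of the top of the round white push switch cap (24 mm diameter) on the wide-dial box, 62 mm above the counter; pressed straight down.
- wide_switch (a joint): how far that switch is pressed, m: 0 up, 0.006 fully down (about 5 N, then solid); springs back. Counts as pressed from 0.004.
- slim_box: white dimmer box fixed to the counter, 190 mm along its x, 130 along its y, 40 high. Origin: centre of its underside. Vertical dial axis at x = +30 mm, y = 0; push switch at x = -60, y = 0; the switch end (-x) roughly faces the robot. Has the SLIM, TALL dial: 52 mm diameter, 30 thick, flat top 77 above the counter. Leave it alone. Either box may be the left one.
- slim_dial (a joint): angle of the slim dial, rad; starts at its first detent, 0.
- slim_switch (a joint): how far the push switch of the slim-dial box is pressed, m.
- screwdriver: bystander: small screwdriver lying flat, 182 x 26 x 25 (mm). Origin: centre of its underside.
- black_tape: bystander: roll of black tape lying flat, 55 diameter, 19 high (mm). Origin: centre of its underside.
- strip: bystander: white screw terminal strip, 19 x 66 x 16 (mm). Origin: centre of its underside.
- bulb_a: bystander: white spotlight bulb standing face down, 51 diameter, 58 high (mm). Origin: centre of its underside.
- bulb_b: bystander: a second such bulb, 51 diameter, 58 high (mm). Origin: centre of its underside.
- kitchen_roll: bystander: upright kitchen roll, about 100 diameter, 228 high (mm). Origin: centre of its underside.
- downlight: bystander: recessed downlight lying face down with wires up, 103 x 98 x 178 (mm). Origin: centre of its underside.
- crimper: bystander: crimping pliers lying flat, 221 x 94 x 19 (mm). Origin: centre of its underside.

How it is judged:
By the outcome, as a careful person would: the job done as asked, in the order asked, and still so for the second after the job is handed in, with the robot touching nothing.
It also fails if it takes over 45 s, if anything falls off the work surface, if the arm or the gripper's body presses on something with over 40 N, if the wrist force passes 120 N, or if a joint passes its speed limit or range.

ROBOT

A 6-joint arm with a two-finger parallel gripper is mounted at the origin on a cart in front of the work surface, level with it; the furniture and walls round the work are solid. World frame = base frame: x ahead of the robot, y to its left, z up, the work surface at z = 0. Lengths are in m, angles in rad, forces in N, time in s.
With the tool pointing down it reaches from about 0.35 to 0.725 m from the base axis. Payload 4.3 kg.
Tool frame: the origin (TCP) lies at the centre of the arm's flange, where the gripper is bolted on; the fingertips stand 173 mm ahead of it and the grasp point (between the pads) lies 155 mm ahead of it; z points along the fingers, y is the direction in which the jaws open and shut (so a half turn about z gives the same grasp; the last joint's range is limited). The gripper opens to 85 mm and grips with 20 to 120 N. Pads are 22 mm wide; open, the fingers measure 114 mm over their backs; the gripper's body (76 mm by 85 mm) begins 54 mm behind the grasp point. The pads swing forward as they close: fully open they stand 13 mm farther back than shut.
Start: joints at [-1.338, 0.377, 0.081, 1.274, 0, 1.46], TCP at [0.193, -0.542, 0.405] pointing down, gripper open.
Joint ranges: [-2.72, 2.72], [-0.84, 1.66], [-1.02, 1.22], [-1.77, 2.12], [-1.37, 1.28], [-3.14, 3.14]. Speed limits (rad/s): [2.57, 2.57, 3.14, 3.14, 3.14, 3.14].

INTERFACE

Orientations are given as a unit quaternion [x, y, z, w].
In Python, from bench import ctrl gives the robot as it stands.
- The arm moves only by the tool play_rows, never from a script. Its argument "targets" is a list of rows, each an object with "offset": the shift along the tool's x, y, z in mm, a list of three; "angular": the turn, a rotation vector about the tool's x, y, z in degrees, a list of three; "fingers": the closure, from 0 (fully open) to 1 (shut). A call has 1 to 12 rows; each row shifts and turns the commanded pose from where the row before left it, along the tool's axes as they then stand; what a row does not reach is not made up. A row lasts 1/12 s, in which the tool goes at most 41.7 mm and 7.16 degrees, less where a joint would pass 70% of its speed; a pose out of reach is approached as far as the arm can. A call is refused whole if a number of a shift passes 41.7 or a number of a turn 7.16, either way. A call with a gripper value outside its range is refused whole. The fingers move at their own pace and stop on an object; "newtons" is the grip in N (left out, the last holds). Time passes only in rows, so rows that do not move let the fingers close. It gives the time, the measured TCP pose, the force and the opening at its end, in the units of the state.
- ctrl.sense(): the state, without advancing time (a new reading comes with each control period).
- ctrl.read_camera(name): name is "scene" or "top" or "wrist"; returns (picture, depth): 400x640x3 uint8, red, green, blue; 400x640 float32, m along the optical axis (not along the pixel's ray), 0 where there is no reading.
- ctrl.calibration(name): a dict with "camera_matrix" (3x3 intrinsics, pixels), "camera_from_world" (4x4, takes a point from world to camera coordinates). Camera axes: x right, y up, looking along -z (the intrinsics and any distortion apply to the point x, -y, -z); pixel columns grow to the right and rows downward; lengths in m; the calibration is good to about 2 mm. The wrist camera is an equidistant fisheye: a pixel r from the principal point sees the ray r / f radians off the axis. A picture is of the moment at which its call begins: read the wrist's pose just before it. calibration takes no time and is no camera call; for the wrist camera it gives the pose at the moment of the call.
- ctrl.sign_off(): hands the job in, once; it reports no verdict.
Trained networks look in the newest picture that a camera, given by its name, has taken for a name from the list of things; names that differ only in an ending like _2 or _b are one class to them, and where a whole thing is asked for, a point or a joint stands for the part that bears it (a point fixed in the world has none). Each returns a list of dicts, best first, with "conf" (0 to 1); they miss things now and then, are a little off and sometimes report something else, mostly with a low value. They report only what shows in the picture. A call takes as long as a camera call.
- ctrl.boxes_of(camera, label): "box" ([left, top, right, bottom] in pixels, round what is visible of it).
- ctrl.regions_of(camera, label): "pixels" (400x640 bool, what is visible of it) and "box" ([left, top, right, bottom] in pixels, round what is visible of it).
- ctrl.place_of(camera, label): "pixel" ([column, row] in pixels: a listed point, or the origin of a listed thing).
The state is a dict: "time_s": time; "joints": joint angles; "dq": joint speeds; "effort": joint torques, N m; "position": TCP position; "tool_rot": TCP orientation; "contact_force": force on the tool from outside, world axes, zero at the start; "ft_torque": the same for the moment, N m; "width": opening from 0.0 (shut) to 1.0 (fully open).
Only numpy, scipy, OpenCV 4.12 (cv2) and the standard library are available. Lean on these libraries where they do the work, as an engineer would, in place of code of your own. Each camera call takes 0.05 s, during which the arm holds its last target.

## Working session

There is one attempt and no reset: what is moved stays moved. The work goes in short steps, Python scripts to look and compute and a tool call to move; the robot and the scene stay as the last step left them, time stands still between calls to the robot, and variables do not carry over. Pictures are saved under pics/ and viewed, and the job is handed in when it is done.

Besides the shell and the picture viewer there is one more tool, called after "Request:" as a command line: name --argument value ..., lists and objects as JSON in quotes. play_rows: Moves the arm, as the interface text tells. Its arguments: {"type":"object","properties":{"targets":{"type":"array"},"newtons":{"type":"number"}},"required":["targets"]}

```bash
mkdir -p pics; ls; cat > h.py <<'E'
import numpy as np, cv2
from bench import ctrl
def save(name,img): cv2.imwrite('pics/'+name,img[:,:,::-1])
def unproj(cam,px,depth=None,z=None):
    c=ctrl.calibration(cam);K=np.array(c['camera_matrix']);T=np.linalg.inv(np.array(c['camera_from_world']))
    u,v=px; d=np.array([(u-K[0,2])/K[0,0],-(v-K[1,2])/K[1,1],-1.0])
    o=T[:3,3];r=T[:3,:3]@d
    if z is not None: s=(z-o[2])/r[2]
    else: s=depth
    return o+s*r
E
python3 - <<'E'
from h import *
print(ctrl.sense())
for cam in ['top','scene']:
    im,d=ctrl.read_camera(cam); save(cam+'0.png',im); np.save(cam+'_d.npy',d)
    for l in ['wide_dial_top','wide_dial_groove','wide_switch_top','wide_box','slim_box']:
        for r in ctrl.place_of(cam,l)[:2]:
            u,v=r['pixel']; dd=d[int(v),int(u)]
            print(cam,l,r, unproj(cam,(u,v),depth=dd).round(4))
print(ctrl.calibration('top'), ctrl.calibration('wrist'))
E
```

```text
pics
{'time_s': 0.0, 'joints': array([-1.33832062e+00,  3.78124112e-01,  7.96432668e-02,  1.27442795e+00,
       -2.44705224e-05,  1.46049828e+00]), 'dq': array([-0.00013761,  0.00084291, -0.00044567,  0.00044414,  0.00081376,
        0.00086662]), 'effort': array([ 1.31421573e-03, -4.63614321e+01,  2.69869137e+01,  2.09991453e-02,
        1.59107226e-04, -4.45908910e-07]), 'position': array([ 0.19319229, -0.54125627,  0.40373239]), 'tool_rot': array([ 9.85348632e-01,  1.70548990e-01, -7.66964150e-05, -1.05351697e-03]), 'contact_force': array([ 0.18352475, -0.54289541,  0.08727681]), 'ft_torque': array([0.05636068, 0.01092827, 0.01103734]), 'width': 0.9960596668864494}
top wide_dial_top {'pixel': [418.6, 184.0], 'conf': 0.6} [ 0.5441 -0.2542  0.0636]
top wide_dial_groove {'pixel': [425.7, 198.4], 'conf': 0.75} [ 0.497  -0.2739  0.0657]
top wide_switch_top {'pixel': [413.5, 216.8], 'conf': 0.58} [ 0.4395 -0.2329  0.0624]
top wide_switch_top {'pixel': [183.1, 210.0], 'conf': 0.43} [0.4767 0.4975 0.071 ]
top wide_box {'pixel': [416.0, 202.7], 'conf': 0.76} [ 0.4842 -0.2431  0.0625]
top 
[... 692 characters left out ...]
 -0.02244175,  0.12865464, -0.5317176 ],
       [-0.12875399, -0.00303389,  0.99167192, -1.35094869],
       [ 0.        ,  0.        ,  0.        ,  1.        ]])} {'camera_matrix': array([[309.70691629,   0.        , 318.90024008],
       [  0.        , 309.70691629, 204.43893989],
       [  0.        ,   0.        ,   1.        ]]), 'camera_from_world': array([[ 3.36155144e-01, -9.41806623e-01,  5.72087090e-05,
        -5.73541482e-01],
       [ 8.90366245e-01,  3.17774941e-01, -3.25986252e-01,
         4.06189858e-02],
       [ 3.06997832e-01,  1.09632892e-01,  9.45374508e-01,
        -3.80059472e-01],
       [ 0.00000000e+00,  0.00000000e+00,  0.00000000e+00,
         1.00000000e+00]])}
```

View pics/top0.png

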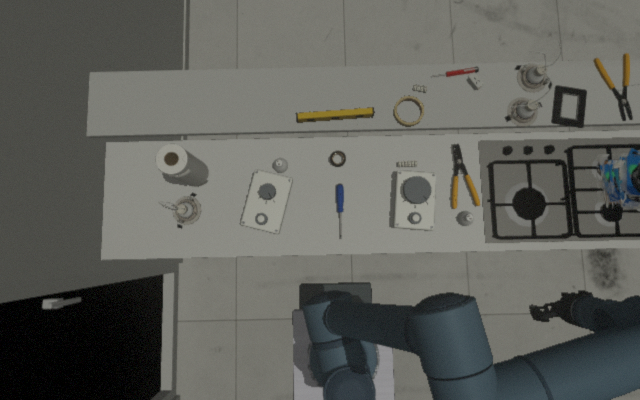

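View pics/scene0.png

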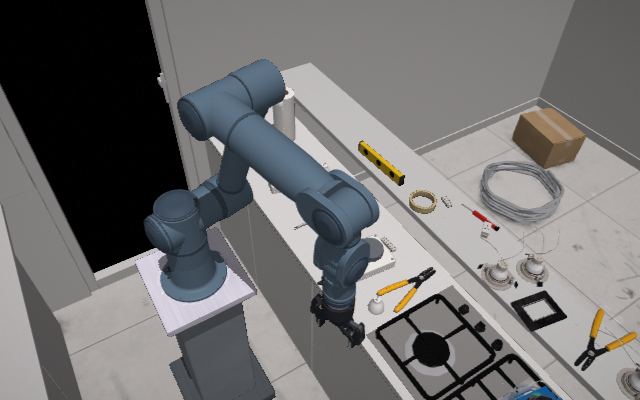

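```bash
python3 - <<'E'
import cv2
im=cv2.imread('pics/top0.png')[140:260,350:490]
cv2.imwrite('pics/topc.png',cv2.resize(im,None,fx=5,fy=5,interpolation=cv2.INTER_CUBIC))
E
```

```text
(no output)
```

View pics/topc.png

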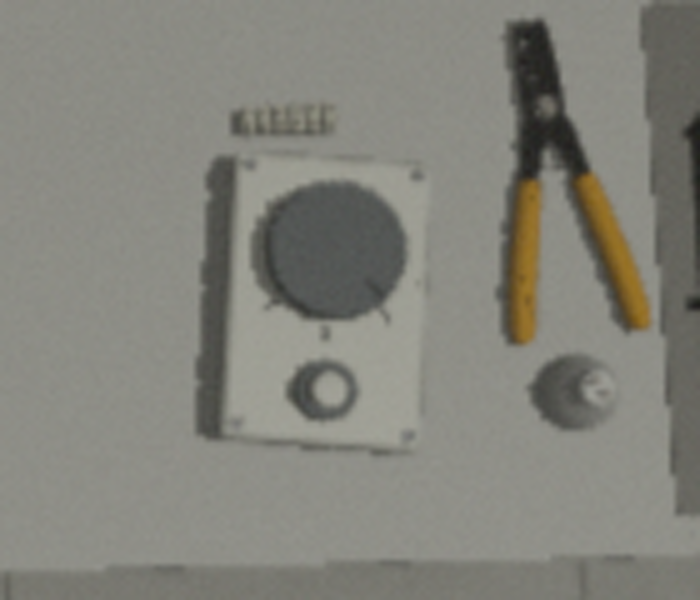

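The top view shows the wide dimmer on the right: dial about (417,189), groove (425,197), switch (416,217). The network's dial centre is a few pixels too high. I'll measure by the visible discs.

```bash
cat >> h.py <<'E'
from scipy.spatial.transform import Rotation as R
def delta(pos,rotvec_world=None):
    s=ctrl.sense(); r=R.from_quat(s['tool_rot'])
    return r.inv().apply(np.array(pos)-s['position'])*1000
E
python3 - <<'E'
from h import *
for n,p,z in [('dial',(417.2,189.6),.067),('groove',(425,197.2),.067),('sw',(416,217.6),.062),('midtick',(414.8,206.4),.04)]:
    print(n,unproj('top',p,z=z).round(4))
for l in ['wide_dial','wide_switch','wide_box']:
    for r in ctrl.regions_of('top',l)[:2]:
        m=r['pixels']; v,u=np.nonzero(m); z={'wide_dial':.067,'wide_switch':.062,'wide_box':.04}[l]
        print(l,r['conf'],r['box'],u.mean(),v.mean(),m.sum(),unproj('top',(u.mean(),v.mean()),z=z).round(4))
s=ctrl.sense();r=R.from_quat(s['tool_rot']).as_matrix();print(r.round(3))
p=unproj('top',(417.2,189.6),z=.067)
print(delta([p[0],p[1],.405]))
E
```

```text
dial [ 0.5257 -0.248   0.067 ]
groove [ 0.5007 -0.2716  0.067 ]
sw [ 0.4368 -0.2408  0.062 ]
midtick [ 0.4745 -0.2436  0.04  ]
wide_dial 0.61 [403.2, 178.2, 428.6, 204.4] 416.5106732348112 189.43021346469624 609 [ 0.5263 -0.2459  0.067 ]
wide_dial 0.48 [274.7, 159.4, 288.5, 172.1] 279.92857142857144 164.9835164835165 182 [0.6156 0.1893 0.067 ]
wide_switch 0.37 [412.2, 215.6, 417.6, 222.1] 415.2 217.2 45 [ 0.4381 -0.2383  0.062 ]
wide_box 0.58 [394.1, 170.0, 436.0, 230.0] 413.8370062370062 199.67442827442827 2405 [ 0.4964 -0.2416  0.04  ]
[[ 0.942  0.336  0.   ]
 [ 0.336 -0.942 -0.   ]
 [-0.     0.    -1.   ]]
[ 4.11709452e+02 -1.64734287e+02 -2.78409907e-01]
```

Request:
play_rows --targets '[{"offset": [34.3, -13.7, 0], "angular": [0, 0, 0], "fingers": 0.5}, {"offset": [34.3, -13.7, 0], "angular": [0, 0, 0], "fingers": 0.5}, {"offset": [34.3, -13.7, 0], "angular": [0, 0, 0], "fingers": 0.5}, {"offset": [34.3, -13.7, 0], "angular": [0, 0, 0], "fingers": 0.5}, {"offset": [34.3, -13.7, 0], "angular": [0, 0, 0], "fingers": 0.5}, {"offset": [34.3, -13.7, 0], "angular": [0, 0, 0], "fingers": 0.5}, {"offset": [34.3, -13.7, 0], "angular": [0, 0, 0], "fingers": 0.5}, {"offset": [34.3, -13.7, 0], "angular": [0, 0, 0], "fingers": 0.5}, {"offset": [34.3, -13.7, 0], "angular": [0, 0, 0], "fingers": 0.5}, {"offset": [34.3, -13.7, 0], "angular": [0, 0, 0], "fingers": 0.5}, {"offset": [34.3, -13.7, 0], "angular": [0, 0, 0], "fingers": 0.5}, {"offset": [34.3, -13.7, 0], "angular": [0, 0, 0], "fingers": 0.5}]'

```text
time_s: 1.75
position: [0.5268, -0.2469, 0.4049]
tool_rot: [0.985, 0.171, 0.0, 0.0]
contact_force: [0.5, -0.2, 0.3]
width: 0.498
```

```bash
python3 - <<'E'
from h import *
s=ctrl.sense();print(s)
im,d=ctrl.read_camera('wrist'); save('w1.png',im)
print(delta([.526,-.247,.32]))
E
```

```text
{'time_s': 1.75, 'joints': array([-5.47226969e-01,  3.91312973e-01,  1.02095314e-01,  1.28111019e+00,
       -1.60419712e-04,  2.25142409e+00]), 'dq': array([ 0.74100259,  0.34998813,  0.51481637,  0.15755772, -0.00348385,
        0.73868444]), 'effort': array([ -2.42798723, -49.62071657,  25.30866086,   0.06023053,
         0.09966409,  -0.60015701]), 'position': array([ 0.52684716, -0.24690748,  0.40486384]), 'tool_rot': array([9.85334841e-01, 1.70631737e-01, 1.23494101e-04, 2.14596484e-04]), 'contact_force': array([ 0.45316124, -0.23973832,  0.29554075]), 'ft_torque': array([-0.07316638, -0.04711023,  0.00562917]), 'width': 0.49772235316719343}
[-6.33448146  2.51012379 84.53981847]
```

View pics/w1.png

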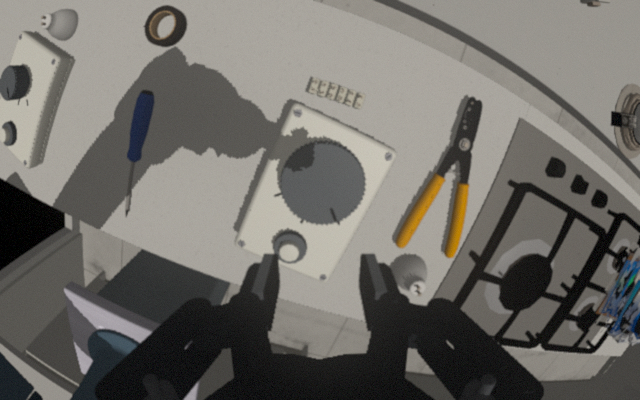

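Request:
play_rows --targets '[{"offset": [0, 0, 8], "angular": [0, 0, -6], "fingers": 0.5}, {"offset": [0, 0, 8], "angular": [0, 0, -6], "fingers": 0.5}, {"offset": [0, 0, 8], "angular": [0, 0, -6], "fingers": 0.5}, {"offset": [0, 0, 8], "angular": [0, 0, -6], "fingers": 0.5}, {"offset": [0, 0, 8], "angular": [0, 0, -6], "fingers": 0.5}, {"offset": [0, 0, 8], "angular": [0, 0, -6], "fingers": 0.5}, {"offset": [0, 0, 8], "angular": [0, 0, -6], "fingers": 0.5}, {"offset": [0, 0, 8], "angular": [0, 0, -6], "fingers": 0.5}, {"offset": [0, 0, 0], "angular": [0, 0, 0], "fingers": 0.5}, {"offset": [0, 0, 0], "angular": [0, 0, 0], "fingers": 0.5}, {"offset": [0, 0, 0], "angular": [0, 0, 0], "fingers": 0.5}]'

```text
time_s: 2.72
position: [0.5257, -0.2485, 0.3412]
tool_rot: [0.831, 0.556, 0.0, 0.0]
contact_force: [0.9, 0.0, -0.5]
width: 0.5
```

```bash
cat >> h.py <<'E'
def unw(px,z):
    c=ctrl.calibration('wrist');K=np.array(c['camera_matrix']);T=np.linalg.inv(np.array(c['camera_from_world']))
    x=(px[0]-K[0,2])/K[0,0];y=(px[1]-K[1,2])/K[1,1];th=np.hypot(x,y);k=np.sin(th)/max(th,1e-9)
    r=T[:3,:3]@np.array([x*k,-y*k,-np.cos(th)]);o=T[:3,3]
    return o+r*(z-o[2])/r[2]
E
python3 - <<'E'
from h import *
s=ctrl.sense();print(s['joints'],s['position'],s['dq'])
im,d=ctrl.read_camera('wrist'); save('w2.png',im)
for l,z in [('wide_dial',.067),('wide_switch',.062)]:
    for r in ctrl.regions_of('wrist',l)[:2]:
        v,u=np.nonzero(r['pixels']); e=cv2.minEnclosingCircle(np.c_[u,v].astype(np.float32))
        print(l,r['conf'],u.mean(),v.mean(),len(u),e,np.mean([unw((a,b),z) for a,b in zip(u,v)],0).round(4))
for l,z in [('wide_dial_top',.067),('wide_dial_groove',.067),('wide_switch_top',.062)]:
    for r in ctrl.place_of('wrist',l)[:2]: print(l,r,unw(r['pixel'],z).round(4))
E
```

```text
[-5.50675805e-01  4.13844924e-01 -2.98564553e-02  1.12652938e+00
 -8.30196919e-05  1.41262195e+00] [ 0.52570604 -0.24853466  0.34117687] [ 0.00241514 -0.00519677  0.00886101 -0.00071925 -0.00062327 -0.0089754 ]Traceback (most recent call last):
  File "<stdin>", line 7, in <module>
  File "h.py", line 16, in unw
    c=ctrl.calibration('wrist');K=np.array(c['camera_matrix']);T=np.linalg.inv(np.array(c['camera_from_world']))
ValueError: time passes only in moves, steps and waits
```

View pics/w2.png

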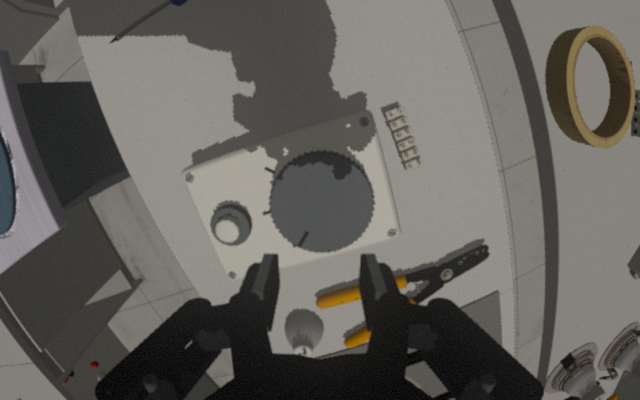

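```bash
sed -i "s/^def unw(px,z):/CW={}\ndef unw(px,z):/; s/    c=ctrl.calibration('wrist');K/    c=CW.setdefault('c',CW.get('c') or ctrl.calibration('wrist'));K/" h.py
python3 - <<'E'
from h import *
for l,z in [('wide_dial',.067),('wide_switch',.062)]:
    for r in ctrl.regions_of('wrist',l)[:1]:
        v,u=np.nonzero(r['pixels']); e=cv2.minEnclosingCircle(np.c_[u,v].astype(np.float32))
        print(l,r['conf'],u.mean(),v.mean(),len(u),e,np.mean([unw((a,b),z) for a,b in zip(u,v)],0).round(4))
for l,z in [('wide_dial_top',.067),('wide_dial_groove',.067),('wide_switch_top',.062)]:
    for r in ctrl.place_of('wrist',l)[:2]: print(l,r,unw(r['pixel'],z).round(4))
print('man', unw((322,201),.067), unw((228,231),.062), unw((304,240),.067))
print(unw((322,201),.067)-ctrl.sense()['position'])
print(R.from_quat(ctrl.sense()['tool_rot']).as_matrix().round(3))
E
```

```text
wide_dial 0.61 321.67580126295724 201.23984272608126 8393 ((321.5373840332031, 201.6728973388672), 52.84286880493164) [ 0.5302 -0.2452  0.067 ]
wide_switch 0.55 228.4962686567164 228.94962686567163 536 ((228.5, 229.0), 13.463011741638184) [ 0.4427 -0.2385  0.062 ]
wide_dial_top {'pixel': [320.1, 205.7], 'conf': 0.74} [ 0.5277 -0.2477  0.067 ]
wide_dial_groove {'pixel': [304.8, 243.3], 'conf': 0.86} [ 0.5022 -0.2747  0.067 ]
wide_switch_top {'pixel': [226.8, 230.3], 'conf': 0.96} [ 0.4407 -0.239   0.062 ]
wide_switch_top {'pixel': [302.7, 240.1], 'conf': 0.31} [ 0.5006 -0.2733  0.062 ]
man [ 0.53069926 -0.24451875  0.067     ] [ 0.44140515 -0.2400591   0.062     ] [ 0.50284013 -0.27150866  0.067     ]
[ 0.00495239  0.00392525 -0.27400496]
[[ 0.381  0.925  0.   ]
 [ 0.925 -0.381 -0.   ]
 [-0.     0.001 -1.   ]]
```

Request:
play_rows --targets '[{"offset": [3.7, 1.5, 0], "angular": [0, 0, 0], "fingers": 0.55}, {"offset": [0, 0, 15], "angular": [0, 0, 0], "fingers": 0.55}, {"offset": [0, 0, 20], "angular": [0, 0, 0], "fingers": 0.55}, {"offset": [0, 0, 20], "angular": [0, 0, 0], "fingers": 0.55}, {"offset": [0, 0, 20], "angular": [0, 0, 0], "fingers": 0.55}, {"offset": [0, 0, 15], "angular": [0, 0, 0], "fingers": 0.55}, {"offset": [0, 0, 5], "angular": [0, 0, 0], "fingers": 0.55}, {"offset": [0, 0, 2], "angular": [0, 0, 0], "fingers": 0.55}, {"offset": [0, 0, 0], "angular": [0, 0, 0], "fingers": 0.55}, {"offset": [0, 0, 0], "angular": [0, 0, 0], "fingers": 0.55}, {"offset": [0, 0, 0], "angular": [0, 0, 0], "fingers": 0.55}]'

```text
time_s: 3.98
position: [0.5291, -0.2459, 0.245]
tool_rot: [0.831, 0.557, 0.001, 0.001]
contact_force: [-0.2, 0.8, 1.1]
width: 0.446
```

```bash
python3 - <<'E'
from h import *
s=ctrl.sense();print(s['position'],s['contact_force'],s['ft_torque'],s['width'])
im,d=ctrl.read_camera('wrist'); save('w3.png',im)
E
```

```text
[ 0.52912413 -0.24586525  0.24502775] [-0.15794375  0.81794119  1.10734099] [-0.00196988 -0.02463738 -0.02690739] 0.4460330706412887
```

View pics/w3.png

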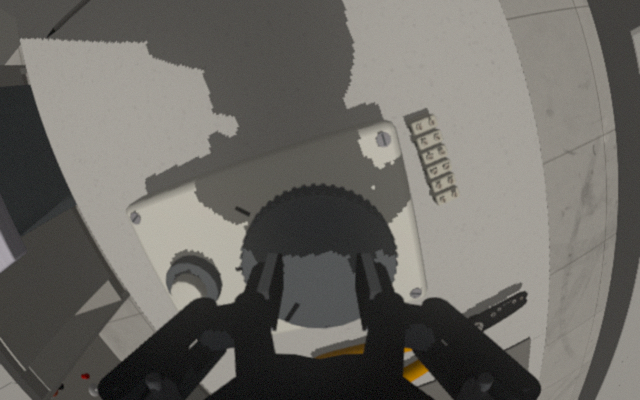

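Request:
play_rows --targets '[{"offset": [0, 0, 2], "angular": [0, 0, 0], "fingers": 0.55}, {"offset": [0, 0, 2], "angular": [0, 0, 0], "fingers": 0.55}, {"offset": [0, 0, 2], "angular": [0, 0, 0], "fingers": 0.55}, {"offset": [0, 0, 2], "angular": [0, 0, 0], "fingers": 0.55}, {"offset": [0, 0, 0], "angular": [0, 0, 0], "fingers": 0.55}, {"offset": [0, 0, 0], "angular": [0, 0, 0], "fingers": 0.55}]'

```text
time_s: 4.53
position: [0.5287, -0.2457, 0.2361]
tool_rot: [0.831, 0.557, 0.0, 0.0]
contact_force: [-0.9, 0.7, 4.3]
width: 0.446
```

Request:
play_rows --targets '[{"offset": [0, 0, 2], "angular": [0, 0, 0], "fingers": 0.55}, {"offset": [0, 0, 0], "angular": [0, 0, 0], "fingers": 0.55}, {"offset": [0, 0, 1], "angular": [0, 0, 0], "fingers": 0.55}, {"offset": [0, 0, 0], "angular": [0, 0, 0], "fingers": 0.55}, {"offset": [0, 0, 0], "angular": [0, 0, 0], "fingers": 0.55}]'

```text
time_s: 4.95
position: [0.5287, -0.2456, 0.234]
tool_rot: [0.831, 0.557, 0.0, 0.001]
contact_force: [-1.9, 2.2, 10.3]
width: 0.451
```

Request:
play_rows --targets '[{"offset": [0, 0, 0.5], "angular": [0, 0, 0], "fingers": 0.55}, {"offset": [0, 0, 0], "angular": [0, 0, 4.5], "fingers": 0.55}, {"offset": [0, 0, 0], "angular": [0, 0, 4.5], "fingers": 0.55}, {"offset": [0, 0, 0], "angular": [0, 0, 4.5], "fingers": 0.55}, {"offset": [0, 0, 0], "angular": [0, 0, 4.5], "fingers": 0.55}, {"offset": [0, 0, 0], "angular": [0, 0, 0], "fingers": 0.55}]'

```text
time_s: 5.45
position: [0.5296, -0.2461, 0.234]
tool_rot: [0.908, 0.419, 0.001, 0.002]
contact_force: [0.8, 0.7, 9.9]
width: 0.446
```

```bash
python3 - <<'E'
from h import *
s=ctrl.sense();print(s['position'],s['contact_force'],s['ft_torque'],s['width'])
im,d=ctrl.read_camera('wrist'); save('w4.png',im)
E
```

```text
[ 0.52957982 -0.24606882  0.23403572] [0.83962043 0.74855916 9.87895999] [ 0.13714025 -0.01102667  0.0093707 ] 0.44579365402648
```

View pics/w4.png

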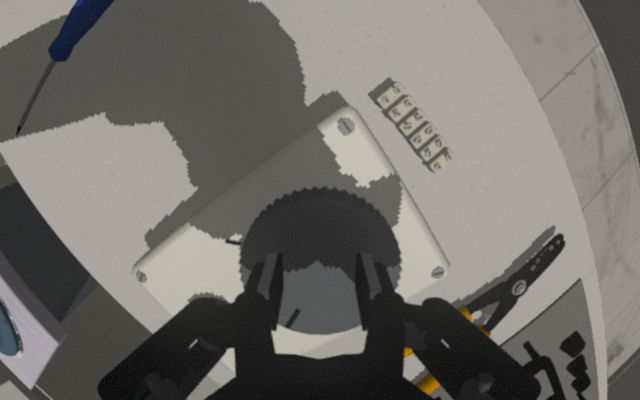

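The groove kept its place relative to the fingers, at (293,318), while the box turned under them. So the dial is following without slip, and I'll continue.

Request:
play_rows --targets '[{"offset": [0, 0, 0], "angular": [0, 0, 4.5], "fingers": 0.55}, {"offset": [0, 0, 0], "angular": [0, 0, 4.5], "fingers": 0.55}, {"offset": [0, 0, 0], "angular": [0, 0, 4.5], "fingers": 0.55}, {"offset": [0, 0, 0], "angular": [0, 0, 4.5], "fingers": 0.55}, {"offset": [0, 0, 0], "angular": [0, 0, 4.5], "fingers": 0.55}, {"offset": [0, 0, 0], "angular": [0, 0, 4.5], "fingers": 0.55}, {"offset": [0, 0, 0], "angular": [0, 0, 0], "fingers": 0.55}, {"offset": [0, 0, 0], "angular": [0, 0, 0], "fingers": 0.55}]'

```text
time_s: 6.17
position: [0.5306, -0.2471, 0.2343]
tool_rot: [0.981, 0.196, 0.003, 0.003]
contact_force: [3.2, -2.2, 6.0]
width: 0.449
```

```bash
python3 - <<'E'
from h import *
s=ctrl.sense();print(s['position'],s['contact_force'],s['ft_torque'],s['width'])
im,d=ctrl.read_camera('wrist'); save('w5.png',im)
E
```

```text
[ 0.53058004 -0.24713001  0.23434076] [ 3.21502065 -2.18109034  6.04726531] [-0.54642268 -0.62259424  0.04875033] 0.44859493773163145
```

View pics/w5.png

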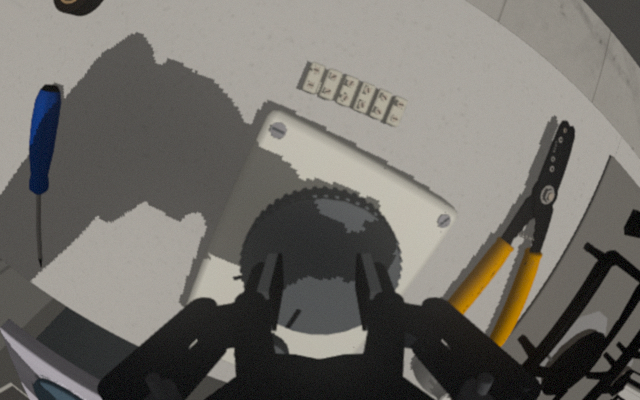

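Request:
play_rows --targets '[{"offset": [0, 0, -4], "angular": [0, 0, 0], "fingers": 0.55}, {"offset": [0, 0, -8], "angular": [0, 0, 0], "fingers": 0.55}, {"offset": [0, 0, -15], "angular": [0, 0, 0], "fingers": 0.55}, {"offset": [0, 0, -20], "angular": [0, 0, 0], "fingers": 1}, {"offset": [0, 0, -20], "angular": [0, 0, 0], "fingers": 1}, {"offset": [0, 0, -20], "angular": [0, 0, 0], "fingers": 1}, {"offset": [0, 0, -15], "angular": [0, 0, 0], "fingers": 1}, {"offset": [0, 0, 0], "angular": [0, 0, 0], "fingers": 1}, {"offset": [0, 0, 0], "angular": [0, 0, 0], "fingers": 1}]'

```text
time_s: 6.97
position: [0.5283, -0.2453, 0.3343]
tool_rot: [0.981, 0.196, -0.0, -0.0]
contact_force: [-0.2, -0.4, -0.7]
width: -0.003
```

```bash
python3 - <<'E'
from h import *
s=ctrl.sense();print(s['joints'],s['position'],s['contact_force'],s['width'])
ctrl.calibration('wrist'); CW['c']=ctrl.calibration('wrist')
im,d=ctrl.read_camera('wrist'); save('w6.png',im)
for l,z in [('wide_dial_top',.067),('wide_dial_groove',.067),('wide_switch_top',.062)]:
    for r in ctrl.place_of('wrist',l)[:1]: print(l,r,unw(r['pixel'],z).round(4))
for l,z in [('wide_dial',.067),('wide_switch',.062)]:
    for r in ctrl.regions_of('wrist',l)[:1]:
        v,u=np.nonzero(r['pixels'])
        print(l,r['conf'],np.mean([unw((a,b),z) for a,b in zip(u,v)],0).round(4))
print(R.from_quat(s['tool_rot']).as_matrix().round(3))
E
```

```text
[-5.43662877e-01  4.19753427e-01 -3.89869963e-02  1.11216052e+00
  4.19617847e-05  2.20267576e+00] [ 0.52828176 -0.24533295  0.33431719] [-0.17959432 -0.41535093 -0.74169923] -0.0027737811989361526
wide_dial_top {'pixel': [324.7, 208.1], 'conf': 0.56} [ 0.5308 -0.2478  0.067 ]
wide_dial_groove {'pixel': [305.5, 246.7], 'conf': 0.68} [ 0.4925 -0.2464  0.067 ]
wide_switch_top {'pixel': [279.2, 285.6], 'conf': 0.66} [ 0.4423 -0.2396  0.062 ]
wide_dial 0.78 [ 0.5328 -0.2467  0.067 ]
wide_switch 0.76 [ 0.4435 -0.2384  0.062 ]
[[ 0.923  0.385 -0.   ]
 [ 0.385 -0.923  0.   ]
 [-0.    -0.    -1.   ]]
```

View pics/w6.png

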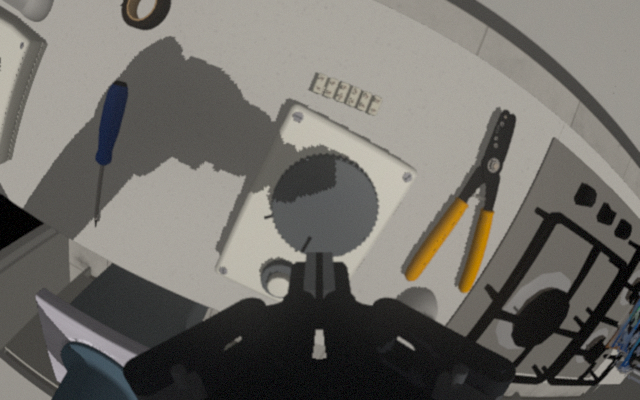

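The groove now points at the switch, so the dial is in the middle position. Next is the switch, with shut fingers.

Request:
play_rows --targets '[{"offset": [-15.7, -7.9, 0], "angular": [0, 0, 0], "fingers": 1}, {"offset": [-15.7, -7.9, 0], "angular": [0, 0, 0], "fingers": 1}, {"offset": [-15.7, -7.9, 0], "angular": [0, 0, 0], "fingers": 1}, {"offset": [-15.7, -7.9, 0], "angular": [0, 0, 0], "fingers": 1}, {"offset": [-15.7, -7.9, 0], "angular": [0, 0, 0], "fingers": 1}, {"offset": [0, 0, 20], "angular": [0, 0, 0], "fingers": 1}, {"offset": [0, 0, 25], "angular": [0, 0, 0], "fingers": 1}, {"offset": [0, 0, 25], "angular": [0, 0, 0], "fingers": 1}, {"offset": [0, 0, 15], "angular": [0, 0, 0], "fingers": 1}, {"offset": [0, 0, 3], "angular": [0, 0, 0], "fingers": 1}, {"offset": [0, 0, 0], "angular": [0, 0, 0], "fingers": 1}, {"offset": [0, 0, 0], "angular": [0, 0, 0], "fingers": 1}]'

```text
time_s: 8.27
position: [0.441, -0.2394, 0.2466]
tool_rot: [0.981, 0.196, 0.0, 0.0]
contact_force: [-0.2, 0.1, 1.4]
width: -0.002
```

```bash
python3 - <<'E'
from h import *
s=ctrl.sense();print(s['position'],s['contact_force'],s['width'])
im,d=ctrl.read_camera('wrist'); save('w7.png',im)
im,d=ctrl.read_camera('top'); save('t7.png',cv2.resize(im[150:250,370:470],None,fx=5,fy=5))
E
```

```text
[ 0.44103287 -0.2394345   0.24663426] [-0.20049784  0.12072586  1.35108022] -0.0017207631954736834
```

View pics/w7.png

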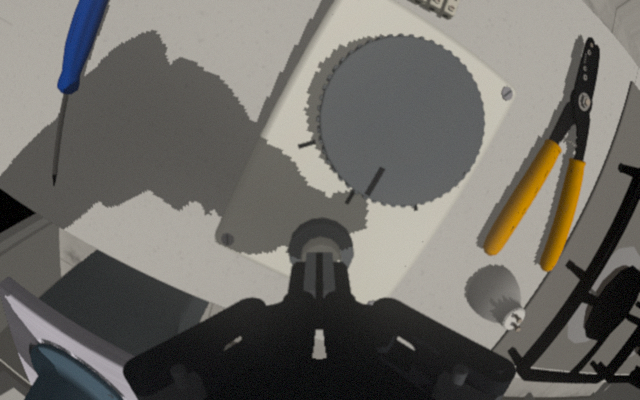

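The groove (375,182) lines up with the middle tick (351,196), and the shut tips are over the switch cap. Pressing now.

Request:
play_rows --targets '[{"offset": [0, 0, 5], "angular": [0, 0, 0], "fingers": 1}, {"offset": [0, 0, 4], "angular": [0, 0, 0], "fingers": 1}, {"offset": [0, 0, 3], "angular": [0, 0, 0], "fingers": 1}, {"offset": [0, 0, 2], "angular": [0, 0, 0], "fingers": 1}, {"offset": [0, 0, 0], "angular": [0, 0, 0], "fingers": 1}, {"offset": [0, 0, 0], "angular": [0, 0, 0], "fingers": 1}]'

```text
time_s: 8.87
position: [0.4411, -0.2395, 0.2325]
tool_rot: [0.981, 0.196, 0.0, 0.0]
contact_force: [1.0, -0.1, 3.1]
width: 0.002
```

Request:
play_rows --targets '[{"offset": [0, 0, 2], "angular": [0, 0, 0], "fingers": 1}, {"offset": [0, 0, 2], "angular": [0, 0, 0], "fingers": 1}, {"offset": [0, 0, 1], "angular": [0, 0, 0], "fingers": 1}, {"offset": [0, 0, 0], "angular": [0, 0, 0], "fingers": 1}, {"offset": [0, 0, 0], "angular": [0, 0, 0], "fingers": 1}]'

```text
time_s: 9.28
position: [0.4411, -0.2395, 0.2292]
tool_rot: [0.981, 0.196, 0.001, 0.001]
contact_force: [-4.3, 2.0, 19.3]
width: 0.003
```

Solid at the expected depth (tip about 56 mm) with 19 N. Releasing.

Request:
play_rows --targets '[{"offset": [0, 0, -5], "angular": [0, 0, 0], "fingers": 1}, {"offset": [0, 0, -10], "angular": [0, 0, 0], "fingers": 1}, {"offset": [0, 0, -20], "angular": [0, 0, 0], "fingers": 1}, {"offset": [0, 0, -25], "angular": [0, 0, 0], "fingers": 1}, {"offset": [0, 0, -25], "angular": [0, 0, 0], "fingers": 1}, {"offset": [0, 0, -25], "angular": [0, 0, 0], "fingers": 1}, {"offset": [0, 0, -10], "angular": [0, 0, 0], "fingers": 1}, {"offset": [0, 0, 0], "angular": [0, 0, 0], "fingers": 1}, {"offset": [0, 0, 0], "angular": [0, 0, 0], "fingers": 1}, {"offset": [0, 0, 0], "angular": [0, 0, 0], "fingers": 1}]'

```text
time_s: 10.12
position: [0.4403, -0.2389, 0.3455]
tool_rot: [0.981, 0.196, -0.001, -0.001]
contact_force: [-0.5, 0.2, -0.2]
width: -0.004
```

```bash
python3 - <<'E'
from h import *
s=ctrl.sense();print(s['position'],s['contact_force'],s['dq'].round(3))
im,d=ctrl.read_camera('wrist'); save('w8.png',im)
E
```

```text
[ 0.44026843 -0.23890517  0.34546203] [-0.50001105  0.15060437 -0.24037084] [-0.     0.007 -0.009  0.003 -0.001  0.001]
```

View pics/w8.png

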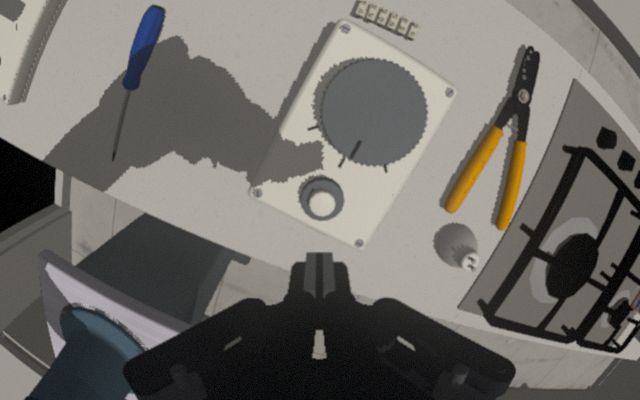

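The groove (355,148) lines up with the middle tick (341,161). The switch at (321,200) is back up, and nothing around it has moved.

```bash
python3 -c "
from bench import ctrl
print(ctrl.sign_off())"
```

```text
the job is handed in; nothing more can be done
None
```

The wide dial is turned one click clockwise to its middle position and its switch has been pressed and released. The job was handed in at about 10 s.

- **Dial:** I set both fingertips on the dial's top at about 10 N and turned it about 45° clockwise. The pointer line stayed in place between the fingers, so there was no slip. After lifting off, the line points at the middle tick.
- **Switch:** I pressed it with shut fingers until it went solid. The wrist read 19 N and the tips were about 56 mm above the counter, which is fully down. The last picture shows it back up.
- **Surroundings:** In the last wrist picture the nearby things look unmoved, and the arm was clear with the contact force near zero. I did not look again at the slim dimmer and the far left end, but the arm never went there.
- **Disagreement:** The network's first dial centre in the top view was about 20 mm off by its depth reading. I used disc measurements instead. The top and wrist views then agreed to about 5 mm, and I took a value between them.

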